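Run a fingertip along the sprung trip bar

ROBOT

A 6-joint arm with a two-finger parallel gripper is mounted at the origin on the work surface. World frame = base frame: x ahead of the robot, y to its left, z up, the work surface at z = 0. Lengths are in m, angles in rad, forces in N, time in s.
With the tool pointing down it reaches from about 0.3 to 0.775 m from the base axis. Payload 14.6 kg.
Tool frame: the origin (TCP) lies between the finger pads, 19 mm behind the fingertips; this is the grasp point; z points along the fingers, y is the line along which they close (so a half turn about z gives the same grasp; the last joint's range is limited). The gripper opens to 94 mm and grips with 3 to 60 N. Pads are 16 mm wide; open, the fingers measure 119 mm over their backs; the gripper's body (75 mm by 177 mm) begins 78 mm behind the grasp point.
Start: joints at [1.265, 0.3, 1.521, -0, 1.321, -0.067], TCP at [0.13, 0.534, 0.224] pointing down, gripper open.
Joint ranges: [-3.03, 3.03], [-0.79, 2.21], [0.23, 2.52], [-1.04, 4.18], [0, 3.07], [-2.55, 2.55]. Speed limits (rad/s): [2.22, 2.22, 2.57, 3.14, 3.14, 3.14].

INTERFACE

Orientations are given as [roll, pitch, yaw] about the fixed x, y, z axes, in that order (R = Rz(yaw) Ry(pitch) Rx(roll)).
In Python, from station import ctrl gives the robot as it stands. The module is installed in compiled form; this text tells all that it offers.
- The arm moves only by the tool step_arm, never from a script. Its argument "deltas" is a list of rows, each an object with "dp": the shift along the tool's x, y, z scaled (see below), a list of three; "twist": the turn about the tool's z scaled (see below). In form: [{"dp": [tx, ty, tz], "twist": twist}, ...]. A call has 1 to 12 rows; each row shifts and turns the commanded pose from where the row before left it, along the tool's axes as they then stand; what a row does not reach is not made up. The controller multiplies each number of a shift by 0.04 m and each number of a turn by 4 degrees. A row lasts 1/10 s, in which the tool goes at most 50 mm and 8.59 degrees, less where a joint would pass 70% of its speed; a pose out of reach is approached as far as the arm can. A call with a number of a shift or a turn outside -1 to 1 is refused whole. A call with a gripper value outside its range is refused whole. "gripper" is the opening, from -1 (shut) to 1 (fully open), set as the call begins (left out, the last holds). The fingers move at their own pace and stop on an object; "squeeze" is the grip in N (left out, the last holds). Time passes only in rows, so rows that do not move let the fingers close. It gives the time, the measured TCP pose, the force, the opening and the grip force at its end, in the units of the state.
- ctrl.get_obs(): the state, without advancing time (a new reading comes with each control period).
- ctrl.camera(name): name is "scene" or "side" or "wrist"; returns (picture, depth): 420x560x3 uint8, red, green, blue; 420x560 float32, m along the optical axis (not along the pixel's ray), 0 where there is no reading.
- ctrl.get_calibration(name): a dict with "fx", "fy", "cx", "cy" (pixels), "world_to_cam" (4x4, takes a point from world to camera coordinates); the wrist camera has in their place "hand_eye" (4x4, takes a point from camera to tool coordinates, whose origin is the TCP and whose axes are the flange's). Camera axes: x right, y down, z forward; pixel columns grow to the right and rows downward; lengths in m; the calibration is good to about 2 mm. A picture is of the moment at which its call begins: read the wrist's pose just before it. get_calibration takes no time and is no camera call.
- ctrl.hand_in(): hands the job in; it is judged then, once.
Trained networks look in the newest picture that a camera, given by its name, has taken for a name from the list of things; names that differ only in an ending like _2 or _b are one class to them, and where a whole thing is asked for, a point or a joint stands for the part that bears it (a point fixed in the world has none). Each returns a list of dicts, best first, with "conf" (0 to 1); they miss things now and then, are a little off and sometimes report something else, mostly with a low value. They report only what shows in the picture. A call takes as long as a camera call.
- ctrl.spot_in(camera, label): "rect" ([left, top, right, bottom] as shares, 0 to 1, of the picture: columns of its width, rows of its height, round what is visible of it).
- ctrl.cut_out(camera, label): "pixels" (420x560 bool, what is visible of it) and "rect" ([left, top, right, bottom] as shares, 0 to 1, of the picture: columns of its width, rows of its height, round what is visible of it).
The state is a dict: "time_s": time; "qpos": joint angles; "joint_vel": joint speeds; "tau": joint torques, N m; "ee_pos": TCP position; "eef_rot": TCP orientation; "force": force on the tool from outside, world axes, zero at the start; "moment": the same for the moment, N m; "grip_width": finger opening in m; "grip_force": force on a finger pad.
Only numpy, scipy, OpenCV 4.12 (cv2) and the standard library are available. Lean on these libraries where they do the work, as an engineer would, in place of code of your own. Each camera call takes 0.05 s, during which the arm holds its last target. There are 200 camera calls.

TASK

Test the curved yellow trip bar: with closed fingertips, trace along its top from the end by the red lamp to the end by the blue lamp, pressing it lightly so that it is clearly pushed down at each of the seven black bands in turn, but never down to its stop. Finish while still holding the bar lightly down at the last band, by the blue lamp, so the tester can be read. Grasp nothing, and leave the tools and other things on the bench where they are.

Things in the scene. Friction and masses are not known exactly. Their poses are not given: they have to be found in the camera images.
- trip_base: Arc-shaped aluminium base plate, bolted to the bench, 56 mm wide and 14 mm thick, carrying the sprung yellow trip bar. Its origin is at bench height, straight below the bar's middle band. Arc radius 160 mm; the arc's centre is at x = -160 mm in this frame, so the hollow side looks to -x (about towards the robot). z is up. The base never moves in a run.
- trip_bar (a joint): How far the yellow trip bar is pressed straight down, in m: 0 free (up), 0.012 on its stop. The whole bar sinks level wherever it is pressed, and springs back. It starts to move at about 1.5 N and takes 0.5 N more per mm: about 4.5 N at 6 mm, 7.5 N at the stop.
- red_lamp: Red lamp cap, 27 mm across, top 33 mm above the bench, on the base just past one end of the bar, about 39 mm from the end band there: marks where to start. Origin at the centre of its foot, on the base (14 mm above the bench).
- blue_lamp: Blue lamp cap, same size, past the other end of the bar: marks where to finish.
- band0 (a point): Top of the bar at black band number 0, counted from the end at the base frame's -y side (moves with the bar). End band: either lamp may stand beside it.
- band1 (a point): Top of the bar at black band number 1, counted from the end at the base frame's -y side (moves with the bar). 
- band2 (a point): Top of the bar at black band number 2, counted from the end at the base frame's -y side (moves with the bar). 
- band3 (a point): Top of the bar at the middle black band, number 3 (moves down with the bar). Yellow round bar, 16 mm thick, bent to an arc of radius 160 mm spanning 100 degrees, its top 45 mm above the bench when free, held clear above the base. Seven black bands are painted on it, 15 degrees (42 mm) apart.
- band4 (a point): Top of the bar at black band number 4, counted from the end at the base frame's -y side (moves with the bar). 
- band5 (a point): Top of the bar at black band number 5, counted from the end at the base frame's -y side (moves with the bar). 
- band6 (a point): Top of the bar at black band number 6, counted from the end at the base frame's -y side (moves with the bar). End band: either lamp may stand beside it.
- ratchet: bystander: steel ratchet handle lying down, 181 mm long, 22 mm thick, red collar; origin under its middle; loose, leave alone.
- socket_a: bystander: bright steel socket standing on end on the hollow side of the bar, 24 mm across, 30 mm tall; origin at centre of its foot; loose, leave alone.
- socket_b: bystander: dark steel socket standing on end beyond the bar, 30 mm across, 34 mm tall; origin at centre of its foot; loose, leave alone.
- spray_can: bystander: red and white spray can with yellow cap, 66 mm across, 200 mm tall; origin at centre of its foot; loose, leave alone.
- bolt_tray: bystander: open steel tray of bolts, 140 x 100 x 30 mm; origin under its centre; loose, leave alone.
- screwdriver: bystander: screwdriver with red handle lying down along its own x; loose, leave alone.
- extension: bystander: steel extension bar lying down, 16 mm across, 135 mm long; origin under its middle; loose, leave alone.

How it is judged:
By the outcome, as a careful person would: the job done as asked, in the order asked, and still so for the second after the job is handed in, while the arm keeps its last pose, push and grip.
It also fails if it takes over 48 s, if anything falls off the work surface, if the arm or the gripper's body presses on something with over 40 N, if the wrist force passes 120 N, or if a joint passes its speed limit or range.

## Working session

There is one attempt and no reset: what is moved stays moved. The work goes in short steps, Python scripts to look and compute and a tool call to move; the robot and the scene stay as the last step left them, time stands still between calls to the robot, and variables do not carry over. Pictures are saved under pics/ and viewed, at most 10 in all, crops included, and the job is handed in when it is done.

Besides the shell and the picture viewer there is one more tool, called after "Emit:" by a JSON object that holds its "op" and its "data", one argument or row to a line. step_arm: Moves the arm, as the interface text tells. Its arguments: {"type":"object","properties":{"deltas":{"type":"array"},"gripper":{"type":"number"},"squeeze":{"type":"number"}},"required":["deltas"]}

```bash
mkdir -p pics
cat > h.py <<'E'
import numpy as np,cv2
from station import ctrl
from scipy.spatial.transform import Rotation as R
def pts(name,depth,mask,obs=None):
    c=ctrl.get_calibration(name)
    v,u=np.nonzero(mask&(depth>0)); z=depth[v,u]
    P=np.c_[(u-c['cx'])/c['fx']*z,(v-c['cy'])/c['fy']*z,z,np.ones(len(z))]
    if name=='wrist':
        T=np.eye(4);T[:3,:3]=R.from_euler('xyz',obs['eef_rot']).as_matrix();T[:3,3]=obs['ee_pos']
        M=T@np.array(c['hand_eye'])
    else: M=np.linalg.inv(np.array(c['world_to_cam']))
    return (P@M.T)[:,:3],u,v
E
python3 - <<'E'
from h import *
o=ctrl.get_obs();print(o)
for n in('scene','side'):
    im,d=ctrl.camera(n);cv2.imwrite(f'pics/{n}0.png',im[:,:,::-1])
    np.savez(f'{n}0.npz',im=im,d=d)
    for l in('trip_bar','red_lamp','blue_lamp','socket_a','spray_can','ratchet','bolt_tray','screwdriver','extension'):
        for r in ctrl.cut_out(n,l)[:2]:
            P,u,v=pts(n,d,r['pixels'])
            if len(P): print(n,l,round(r['conf'],2),np.round(r['rect'],2),np.round(np.median(P,0),3),np.round(np.percentile(P,2,0),3),np.round(np.percentile(P,98,0),3))
E
```

```text
{'time_s': 0.0, 'qpos': array([ 1.26537190e+00,  3.00470495e-01,  1.52158750e+00,  6.70227589e-06,
        1.32069616e+00, -6.66033653e-02]), 'joint_vel': array([-0.00016147, -0.00129075, -0.00036299, -0.00013088,  0.00082912,
       -0.00176882]), 'tau': array([-1.57891176e-03, -5.31804407e+01, -3.52748144e+01,  7.07406714e-02,
        2.44121114e-02, -7.84901999e-05]), 'ee_pos': array([0.13003637, 0.5341567 , 0.22368393]), 'eef_rot': array([-3.14043415e+00, -8.37804807e-05,  2.90276988e+00]), 'force': array([ 0.12961565,  0.73863472, -0.62913157]), 'moment': array([-0.02700354, -0.02342684,  0.01486756]), 'grip_force': 0.0, 'grip_width': 0.09419311253424045}
scene trip_bar 0.98 [0.43 0.51 0.52 0.74] [ 0.594 -0.123  0.044] [ 0.523 -0.236  0.019] [0.614 0.    0.047]
scene red_lamp 0.45 [0.47 0.5  0.49 0.53] [0.496 0.008 0.028] [ 0.475 -0.     0.001] [0.507 0.035 0.035]
scene blue_lamp 0.71 [0.57 0.54 0.61 0.7 ] [ 0.678 -0.033  0.02 ] [ 0.638 -0.097  0.008] [0.704 0.064 0.028]
scene blue_lamp 0.7 [0.4  0.73 0.42 0.77] [ 0.566 -0.256  0.028] [ 0.552 -0.266  0.015] [ 0.577 -0.24   0.035
[... 1365 characters left out ...]
78  0.025] [ 0.682 -0.19   0.004] [ 0.708 -0.164  0.037]
side spray_can 0.86 [0.67 0.73 0.78 0.9 ] [ 0.589 -0.427  0.152] [ 0.575 -0.45   0.007] [ 0.633 -0.391  0.203]
side ratchet 0.87 [0.54 0.44 0.64 0.55] [ 0.669 -0.025  0.018] [ 0.631 -0.099  0.   ] [0.699 0.064 0.028]
side bolt_tray 0.56 [0.38 0.21 0.48 0.31] [0.62  0.445 0.014] [0.545 0.376 0.001] [0.694 0.5   0.032]
side screwdriver 0.78 [0.45 0.85 0.59 1.  ] [ 0.365 -0.388  0.023] [ 0.313 -0.405 -0.   ] [ 0.484 -0.354  0.028]
side extension 0.84 [0.27 0.34 0.36 0.37] [0.391 0.35  0.013] [0.325 0.341 0.003] [0.449 0.363 0.019]
side extension 0.3 [0.68 0.73 0.78 0.91] [ 0.589 -0.427  0.152] [ 0.575 -0.45   0.01 ] [ 0.63  -0.393  0.203]
```

View pics/scene0.png

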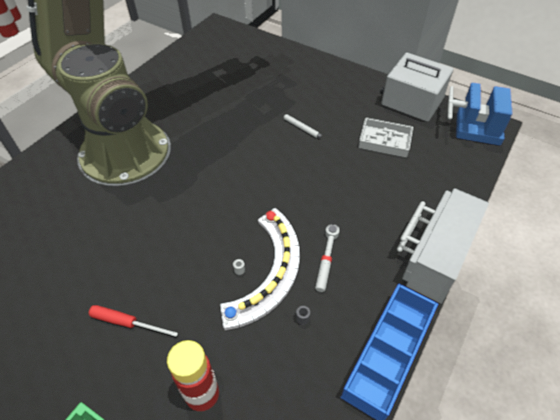

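View pics/side0.png

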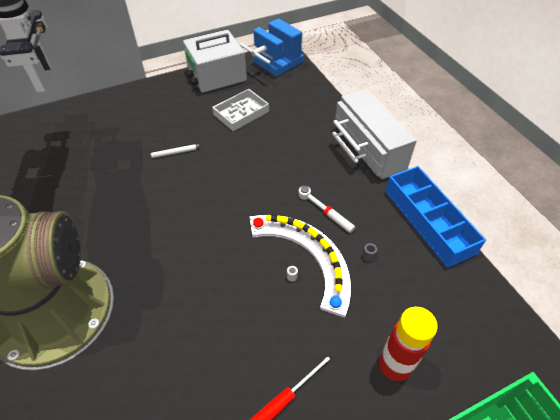

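The scene view shows the red lamp at (271,215) and the blue lamp at (230,313). In the side view they are at (258,222) and (336,301). The bar arcs between them, with its hollow side facing the robot. Next I fit the arc.

```bash
cat >> h.py <<'E'
from scipy.optimize import least_squares
def fitbar(name,im,d,obs=None):
    r=ctrl.cut_out(name,'trip_bar')[0]
    P,u,v=pts(name,d,r['pixels'],obs); rgb=im[v,u].astype(int)
    k=P[:,2]>0.036; P=P[k];rgb=rgb[k]
    f=lambda p:np.hypot(P[:,0]-p[0],P[:,1]-p[1])-0.16
    s=least_squares(f,[0.445,-0.105],loss='soft_l1',f_scale=.003); c=s.x
    a=np.degrees(np.arctan2(P[:,1]-c[1],P[:,0]-c[0])); dark=rgb.max(1)<90
    bins=np.arange(-80,60,1.); h=[dark[(a>=b)&(a<b+1)].mean() if ((a>=b)&(a<b+1)).sum()>2 else 0 for b in bins]
    h=np.nan_to_num(h)
    # comb of 7 bands, 15 deg apart
    sc=[(sum(np.interp(t+15*i,bins+.5,h) - np.interp(t+15*i+7.5*np.sign(-i+.1),bins+.5,h) for i in range(-3,4)),t) for t in np.arange(-35,10,.25)]
    print(name,'c',np.round(c,4),'top z',np.percentile(P[:,2],[50,90,98]).round(4),'range',np.percentile(a,[.5,99.5]).round(1),'comb',sorted(sc)[-4:])
    for l in('red_lamp','blue_lamp'):
        q=[x for x in ctrl.cut_out(name,l) if x['pixels'].sum()>20]
        for x in q[:3]:
            Q,_,_=pts(name,d,x['pixels'],obs);Q=Q[Q[:,2]>.03]
            if len(Q): m=Q.mean(0)-[*c,0];print(l,round(x['conf'],2),(m+[*c,0]).round(4),'r',np.hypot(*m[:2]).round(4),'ang',np.degrees(np.arctan2(m[1],m[0])).round(1))
    return c
E
python3 - <<'E'
from h import *
for n in('scene','side'):
    im,d=ctrl.camera(n); fitbar(n,im,d)
o=ctrl.get_obs();M=R.from_euler('xyz',o['eef_rot']).as_matrix().T
print(o['time_s'],M.round(3),M@(np.array([.57,-.12,.25])-o['ee_pos'])/.04)
print(ctrl.get_calibration('wrist'))
E
```

```text
scene c [ 0.4509 -0.142 ] top z [0.0434 0.0461 0.0474] range [-37.6  64.9] comb [(np.float64(4.018199855699855), np.float64(-0.25)), (np.float64(4.193975468975469), np.float64(0.0)), (np.float64(4.369751082251082), np.float64(0.25)), (np.float64(4.5455266955266955), np.float64(0.5))]
red_lamp 0.64 [0.4987 0.0117 0.0326] r 0.161 ang 72.7
blue_lamp 0.63 [ 0.5631 -0.2534  0.0323] r 0.1582 ang -44.8
blue_lamp 0.55 [ 0.588  -0.1203  0.0429] r 0.1389 ang 9.0
blue_lamp 0.2 [ 0.6992 -0.1765  0.0332] r 0.2507 ang -7.9
side c [ 0.4454 -0.1436] top z [0.0442 0.0471 0.0484] range [-37.2  64.8] comb [(np.float64(4.839285714285714), np.float64(-0.75)), (np.float64(4.847619047619048), np.float64(-1.0)), (np.float64(4.855952380952381), np.float64(-1.25)), (np.float64(4.864285714285714), np.float64(-1.5))]
blue_lamp 0.68 [ 0.5596 -0.2551  0.0329] r 0.1595 ang -44.3
1.4 [[-0.972  0.237  0.   ]
 [ 0.237  0.972 -0.   ]
 [-0.    -0.    -1.   ]] [-14.5551509  -13.2932002   -0.64347435]
{'fx': 367.59186114907754, 'fy': 367.59186114907754, 'cx': 280.0363411977785, 'cy': 209.00494625316824, 'hand_eye': array([[-7.11536021e-04, -9.57722203e-01, -2.87693717e-01,
         8.54722754e-02],
       [ 9.99999695e-01, -5.88624526e-04, -5.13730460e-04,
        -4.45056210e-04],
       [ 3.22667490e-04, -2.87693995e-01,  9.57722330e-01,
        -1.60379102e-01],
       [ 0.00000000e+00,  0.00000000e+00,  0.00000000e+00,
         1.00000000e+00]])}
```

Emit:
{"op": "step_arm", "data": {
  "deltas": [
    {"dp": [-0.3, -0.27, -0.3], "twist": 0},
    {"dp": [-0.7, -0.64, -0.3], "twist": 0},
    {"dp": [-0.7, -0.64, 0], "twist": 0},
    {"dp": [-0.7, -0.64, 0], "twist": 0},
    {"dp": [-0.7, -0.64, 0], "twist": 0},
    {"dp": [-0.7, -0.64, 0], "twist": 0},
    {"dp": [-0.7, -0.64, 0], "twist": 0},
    {"dp": [-0.7, -0.64, 0], "twist": 0},
    {"dp": [-0.7, -0.64, 0], "twist": 0},
    {"dp": [-0.7, -0.64, 0], "twist": 0},
    {"dp": [-0.7, -0.64, 0], "twist": 0},
    {"dp": [-0.7, -0.64, 0], "twist": 0}
  ],
  "gripper": -1,
  "squeeze": 10
}}

```text
time_s: 2.6
ee_pos: [0.3725, 0.1731, 0.2485]
eef_rot: [3.141, 0.001, 2.903]
force: [0.6, 0.2, -0.5]
grip_width: 0.002
grip_force: 0.0
```

Emit:
{"op": "step_arm", "data": {
  "deltas": [
    {"dp": [-0.7, -0.64, 0], "twist": 0},
    {"dp": [-0.7, -0.64, 0], "twist": 0},
    {"dp": [-0.7, -0.64, 0], "twist": 0},
    {"dp": [-0.7, -0.64, 0], "twist": 0},
    {"dp": [-0.7, -0.64, 0], "twist": 0},
    {"dp": [-0.7, -0.64, 0], "twist": 0},
    {"dp": [-0.7, -0.64, 0], "twist": 0},
    {"dp": [-0.7, -0.64, 0], "twist": 0},
    {"dp": [-0.3, -0.3, 0], "twist": 0},
    {"dp": [0, 0, 0], "twist": 0},
    {"dp": [0, 0, 0], "twist": 0},
    {"dp": [0, 0, 0], "twist": 0}
  ]
}}

```text
time_s: 3.8
ee_pos: [0.5495, -0.091, 0.2484]
eef_rot: [3.141, 0.0, 2.904]
force: [0.1, 0.1, -0.3]
grip_width: 0.0006
grip_force: 0.0
```

```bash
sed -i 's/arange(-35,10,.25)/arange(5,24,.25)/; s/7.5\*np.sign(-i+.1)/7.5*np.sign(-i+.1)/' h.py
python3 - <<'E'
from h import *
o=ctrl.get_obs();print(o['time_s'],o['ee_pos'],o['eef_rot'],o['grip_width'],o['force'])
im,d=ctrl.camera('wrist');cv2.imwrite('pics/w1.png',im[:,:,::-1])
fitbar('wrist',im,d,o)
for n in('scene','side'):
    i2,d2=ctrl.camera(n); fitbar(n,i2,d2)
E
```

```text
3.8 [ 0.54952031 -0.09096424  0.24843349] [3.14148382e+00 1.05819055e-04 2.90365228e+00] 0.000619282207164401 [ 0.09458342  0.11315482 -0.25641108]
wrist c [ 0.4434 -0.1403] top z [0.0439 0.0455 0.0463] range [-36.9  64.6] comb [(np.float64(6.50369129515471), np.float64(12.5)), (np.float64(6.503804883393261), np.float64(15.0)), (np.float64(6.513891571166076), np.float64(15.25)), (np.float64(6.5239782589388895), np.float64(15.5))]
red_lamp 0.61 [0.4929 0.0119 0.032 ] r 0.16 ang 72.0
blue_lamp 0.63 [ 0.5585 -0.2527  0.0321] r 0.1609 ang -44.3
scene c [ 0.4508 -0.1421] top z [0.0433 0.046  0.0473] range [-36.8  65.5] comb [(np.float64(5.155997474747475), np.float64(14.75)), (np.float64(5.160479797979798), np.float64(15.0)), (np.float64(5.164962121212121), np.float64(15.25)), (np.float64(5.169444444444445), np.float64(15.5))]
blue_lamp 0.68 [ 0.5634 -0.2531  0.032 ] r 0.1582 ang -44.6
blue_lamp 0.53 [ 0.6982 -0.1746  0.0331] r 0.2496 ang -7.5
side c [ 0.4453 -0.1433] top z [0.0443 0.047  0.0481] range [-37.1  64.7] comb [(np.float64(6.095120851370851), np.float64(14.25)), (np.float64(6.167658730158729), np.float64(15.0)), (np.float64(6.245734126984127), np.float64(14.75)), (np.float64(6.3238095238095235), np.float64(14.5))]
red_lamp 0.58 [0.4945 0.011  0.0326] r 0.1619 ang 72.3
blue_lamp 0.43 [ 0.5601 -0.2551  0.0325] r 0.1602 ang -44.2
blue_lamp 0.31 [ 0.5078 -0.15    0.0315] r 0.0628 ang -6.1
```

View pics/w1.png

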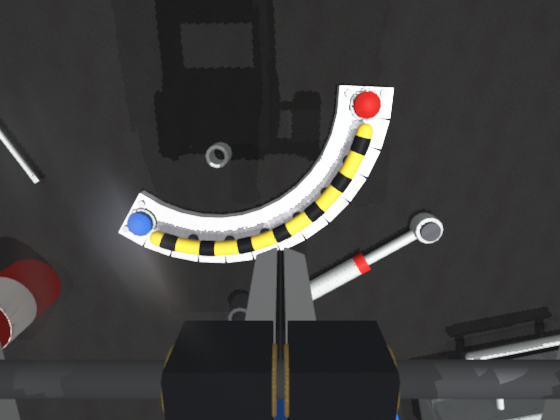

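Emit:
{"op": "step_arm", "data": {
  "deltas": [
    {"dp": [0.25, 0.5, 0.2], "twist": 0},
    {"dp": [0.26, 0.5, 0.6], "twist": 0},
    {"dp": [0.26, 0.5, 0.8], "twist": 0},
    {"dp": [0.25, 0.47, 0.8], "twist": 0},
    {"dp": [0, 0, 0.8], "twist": 0},
    {"dp": [0, 0, 0.7], "twist": 0},
    {"dp": [0, 0, 0.43], "twist": 0},
    {"dp": [0, 0, 0], "twist": 0},
    {"dp": [0, 0, 0], "twist": 0}
  ]
}}

```text
time_s: 5.3
ee_pos: [0.5291, -0.0057, 0.0756]
eef_rot: [3.142, 0.0, 2.903]
force: [0.5, -0.5, 0.2]
grip_width: 0.0006
grip_force: 0.0
```

Run:
```python
from h import *
o=ctrl.get_obs();print(o['time_s'],o['ee_pos'],o['eef_rot'],o['force'])
for n in('wrist','side','scene'):
    im,d=ctrl.camera(n)
    c=ctrl.get_calibration(n)
    T=np.eye(4);T[:3,:3]=R.from_euler('xyz',o['eef_rot']).as_matrix();T[:3,3]=o['ee_pos']
    M=np.linalg.inv(T@np.array(c['hand_eye'])) if n=='wrist' else np.array(c['world_to_cam'])
    def pj(p): q=M@[*p,1];return (c['fx']*q[0]/q[2]+c['cx'],c['fy']*q[1]/q[2]+c['cy'])
    L=[]
    for a in 14+15*np.arange(-3,4):L.append((pj([.446+.16*np.cos(np.radians(a)),-.142+.16*np.sin(np.radians(a)),.045]),(0,0,255)))
    L.append((pj((T@[0,0,.019,1])[:3]),(0,255,0)))
    big=cv2.resize(im[:,:,::-1],None,fx=4,fy=4,interpolation=cv2.INTER_NEAREST)
    for p,col in L: cv2.drawMarker(big,(int(4*p[0]+2),int(4*p[1]+2)),col,0,10,1)
    print(n,np.round([p for p,_ in L]))
    if n=='wrist': cv2.imwrite('pics/w2.png',cv2.resize(big,(800,600),interpolation=cv2.INTER_AREA)); fitbar(n,im,d,o)
    else:
        u,v=np.mean([p for p,_ in L],0)*4; x0,y0=int(u-400),int(v-300); cv2.imwrite(f'pics/{n}2.png',big[y0:y0+600,x0:x0+800])
```

```text
5.3 [ 0.52914863 -0.00570666  0.07564244] [3.14152301e+00 2.88189202e-04 2.90269775e+00] [ 0.45155691 -0.45910051  0.2024298 ]
wrist [[-28. 405.]
 [ 38. 414.]
 [101. 409.]
 [159. 391.]
 [211. 359.]
 [253. 314.]
 [282. 255.]
 [281. 266.]]
wrist c [ 0.4431 -0.1413] top z [0.044  0.0455 0.0574] range [-20.7  65.8] comb [(np.float64(3.4655277306168646), np.float64(13.0)), (np.float64(3.5378232429872027), np.float64(13.75)), (np.float64(3.5640810696095078), np.float64(13.25)), (np.float64(3.6626344086021505), np.float64(13.5))]
red_lamp 0.82 [0.4924 0.0125 0.0319] r 0.1615 ang 72.2
side [[339. 281.]
 [337. 265.]
 [330. 249.]
 [320. 237.]
 [306. 227.]
 [291. 220.]
 [274. 217.]
 [274. 214.]]
scene [[245. 302.]
 [261. 292.]
 [274. 279.]
 [282. 264.]
 [285. 249.]
 [284. 234.]
 [278. 221.]
 [278. 218.]]
```

View pics/w2.png

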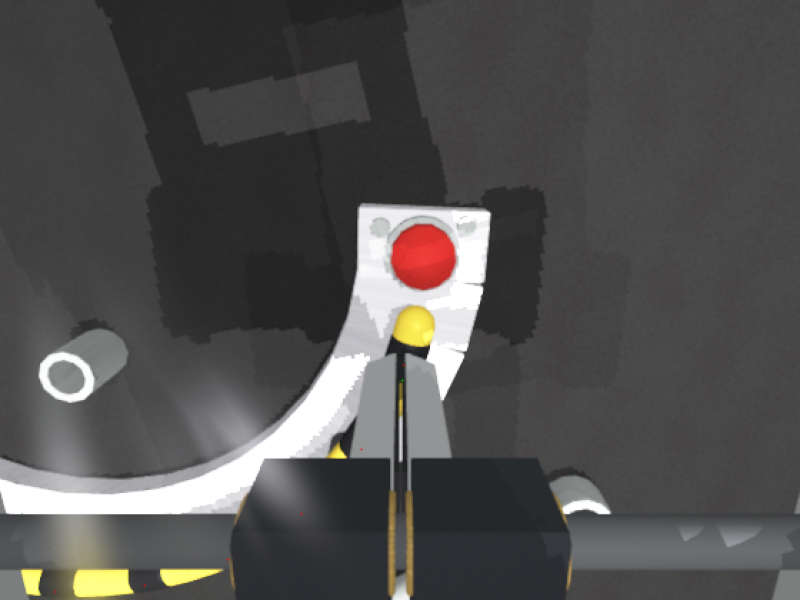

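View pics/side2.png

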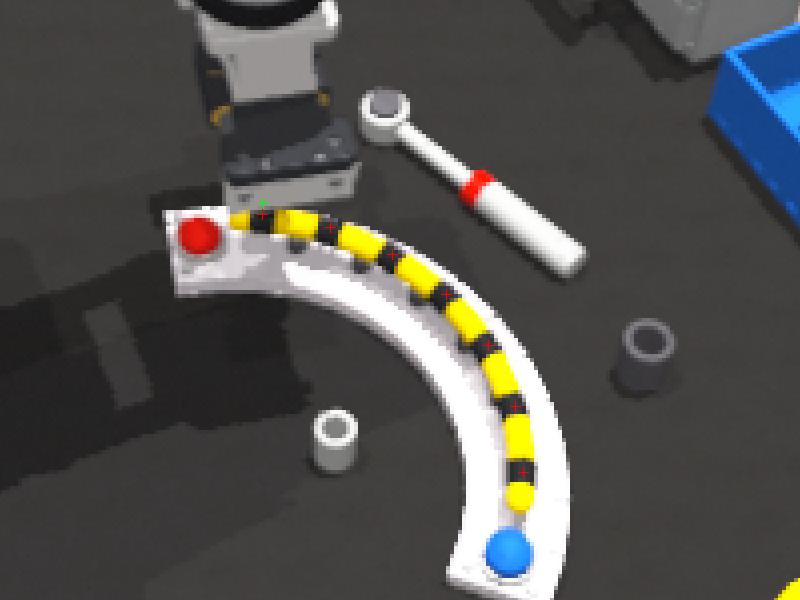

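View pics/scene2.png

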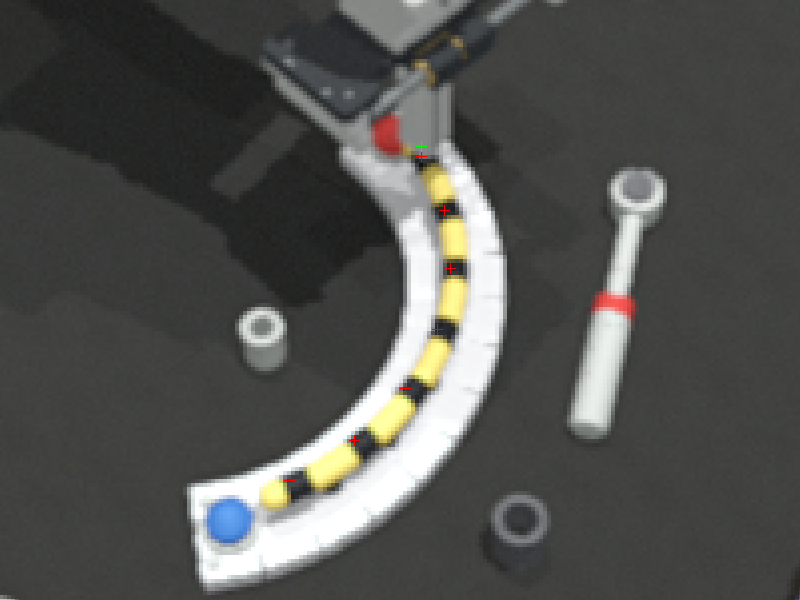

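All the projected band marks (red crosses) land on the black bands in the side and scene crops. The wrist crop shows the fingertips above the end band by the red lamp. I'll descend gently there.

Emit:
{"op": "step_arm", "data": {
  "deltas": [
    {"dp": [0.04, 0.01, 0.15], "twist": 0},
    {"dp": [0, 0, 0.1], "twist": 0},
    {"dp": [0, 0, 0.06], "twist": 0},
    {"dp": [0, 0, 0.05], "twist": 0},
    {"dp": [0, 0, 0], "twist": 0},
    {"dp": [0, 0, 0], "twist": 0},
    {"dp": [0, 0, 0], "twist": 0}
  ]
}}

```text
time_s: 6.3
ee_pos: [0.5274, -0.0049, 0.0608]
eef_rot: [3.142, 0.0, 2.903]
force: [-2.3, -0.2, 2.6]
grip_width: 0.0003
grip_force: 1.6
```

Emit:
{"op": "step_arm", "data": {
  "deltas": [
    {"dp": [0, 0, 0.04], "twist": 0},
    {"dp": [0, 0, 0.03], "twist": 0},
    {"dp": [0, 0, 0], "twist": 0},
    {"dp": [0, 0, 0], "twist": 0}
  ]
}}

```text
time_s: 6.7
ee_pos: [0.5275, -0.0049, 0.0579]
eef_rot: [-3.142, 0.0, 2.903]
force: [-0.2, 0.9, 4.2]
grip_width: 0.0007
grip_force: 2.3
```

Run:
```python
from h import *
for i in range(3):
    im,d=ctrl.camera('side');o=ctrl.get_obs();print(o['time_s'],o['ee_pos'].round(4),o['force'].round(2))
for n in('scene','side'):
    im,d=ctrl.camera(n);r=ctrl.cut_out(n,'trip_bar')[0]
    d0=np.load(n+'0.npz')['d'];P,u,v=pts(n,d,r['pixels']);P0,_,_=pts(n,d0,r['pixels']&(d>0));
    k=r['pixels']&(d>0)&(d0>0);A=pts(n,d,k)[0];B=pts(n,d0,k)[0];t=B[:,2]>.043
    print(n,t.sum(),np.median((A-B)[t,2]), np.percentile(P[:,2],[50,90,98]))
T=o['ee_pos'];a=np.radians(np.arange(59,-34,-15))
Mr=R.from_euler('xyz',o['eef_rot']).as_matrix().T
w=np.array([.445,-.142])+.16*np.c_[np.cos(a),np.sin(a)]
print(w.round(4))
w[0]=T[:2];print((np.c_[np.diff(w,axis=0),np.zeros(6)]@Mr.T/.04).round(3))
```

```text
6.75 [ 0.5275 -0.0049  0.0579] [-1.47  0.5   3.88]
6.8 [ 0.5275 -0.0049  0.0579] [-2.28  0.83  5.26]
6.85 [ 0.5275 -0.0049  0.0579] [-2.03 -0.04  4.65]
scene 384 -0.006508402598706664 [0.03711015 0.04011595 0.04146855]
side 410 -0.006147372419270158 [0.03776507 0.04093325 0.04298925]
[[ 0.5274 -0.0049]
 [ 0.5601 -0.0309]
 [ 0.5849 -0.0644]
 [ 0.6002 -0.1033]
 [ 0.605  -0.1448]
 [ 0.5988 -0.1861]
 [ 0.5821 -0.2244]]
[[-0.945 -0.437  0.   ]
 [-0.802 -0.669  0.   ]
 [-0.602 -0.853  0.   ]
 [-0.36  -0.98   0.   ]
 [-0.094 -1.04  -0.   ]
 [ 0.178 -1.029 -0.   ]]
```

Emit:
{"op": "step_arm", "data": {
  "deltas": [
    {"dp": [-0.198, -0.067, 0]},
    {"dp": [-0.194, -0.078, 0]},
    {"dp": [-0.19, -0.088, 0]},
    {"dp": [-0.185, -0.098, 0]},
    {"dp": [-0.18, -0.107, 0]},
    {"dp": [0, 0, 0]},
    {"dp": [0, 0, 0]}
  ]
}}

```text
invalid input at $.deltas[0]: expected keys dp, twist
```

Emit:
{"op": "step_arm", "data": {
  "deltas": [
    {"dp": [-0.198, -0.067, 0], "twist": 0},
    {"dp": [-0.194, -0.078, 0], "twist": 0},
    {"dp": [-0.19, -0.088, 0], "twist": 0},
    {"dp": [-0.185, -0.098, 0], "twist": 0},
    {"dp": [-0.18, -0.107, 0], "twist": 0},
    {"dp": [0, 0, 0], "twist": 0},
    {"dp": [0, 0, 0], "twist": 0}
  ]
}}

```text
time_s: 7.75
ee_pos: [0.5607, -0.0315, 0.0581]
eef_rot: [-3.141, 0.002, 2.902]
force: [1.9, -1.8, 4.5]
grip_width: 0.0008
grip_force: 2.2
```

Emit:
{"op": "step_arm", "data": {
  "deltas": [
    {"dp": [-0.174, -0.116, 0], "twist": 0},
    {"dp": [-0.168, -0.125, 0], "twist": 0},
    {"dp": [-0.161, -0.134, 0], "twist": 0},
    {"dp": [-0.154, -0.142, 0], "twist": 0},
    {"dp": [-0.146, -0.15, 0], "twist": 0},
    {"dp": [0, 0, 0], "twist": 0},
    {"dp": [0, 0, 0], "twist": 0}
  ]
}}

```text
time_s: 8.45
ee_pos: [0.5854, -0.0651, 0.058]
eef_rot: [-3.141, 0.001, 2.902]
force: [1.6, -3.1, 5.4]
grip_width: 0.0005
grip_force: 2.2
```

Emit:
{"op": "step_arm", "data": {
  "deltas": [
    {"dp": [-0.138, -0.158, 0], "twist": 0},
    {"dp": [-0.129, -0.165, 0], "twist": 0},
    {"dp": [-0.121, -0.171, 0], "twist": 0},
    {"dp": [-0.112, -0.177, 0], "twist": 0},
    {"dp": [-0.102, -0.183, 0], "twist": 0},
    {"dp": [0, 0, 0], "twist": 0},
    {"dp": [0, 0, 0], "twist": 0}
  ]
}}

```text
time_s: 9.15
ee_pos: [0.6005, -0.1041, 0.058]
eef_rot: [-3.141, 0.001, 2.902]
force: [0.7, -3.2, 4.4]
grip_width: 0.0002
grip_force: 2.3
```

```bash
cat > chk.py <<'E'
from h import *
o=ctrl.get_obs();print(o['time_s'],o['ee_pos'].round(4),o['force'].round(2))
p=o['ee_pos'][:2]-[.445,-.142];print('r',np.hypot(*p),'ang',np.degrees(np.arctan2(p[1],p[0])))
for n in('scene','side'):
    im,d=ctrl.camera(n);r=ctrl.cut_out(n,'trip_bar')[0];d0=np.load(n+'0.npz')['d']
    k=r['pixels']&(d>0)&(d0>0);A=pts(n,d,k)[0];B=pts(n,d0,k)[0];t=B[:,2]>.043
    print(n,t.sum(),np.median((A-B)[t,2]))
E
python3 chk.py
```

```text
9.15 [ 0.6005 -0.1041  0.058 ] [ 0.72 -3.24  4.42]
r 0.1600231647898264 ang 13.68609504712681
scene 199 -0.006502671858754194
side 414 -0.006254630875403011
```

Emit:
{"op": "step_arm", "data": {
  "deltas": [
    {"dp": [-0.092, -0.188, 0], "twist": 0},
    {"dp": [-0.082, -0.192, 0], "twist": 0},
    {"dp": [-0.072, -0.197, 0], "twist": 0},
    {"dp": [-0.062, -0.2, 0], "twist": 0},
    {"dp": [-0.051, -0.203, 0], "twist": 0},
    {"dp": [0, 0, 0], "twist": 0},
    {"dp": [0, 0, 0], "twist": 0}
  ]
}}

```text
time_s: 10.05
ee_pos: [0.6049, -0.1457, 0.0579]
eef_rot: [-3.141, 0.0, 2.902]
force: [-0.0, -3.0, 4.1]
grip_width: 0.0003
grip_force: 2.3
```

Emit:
{"op": "step_arm", "data": {
  "deltas": [
    {"dp": [-0.041, -0.205, 0], "twist": 0},
    {"dp": [-0.03, -0.207, 0], "twist": 0},
    {"dp": [-0.019, -0.209, 0], "twist": 0},
    {"dp": [-0.008, -0.209, 0], "twist": 0},
    {"dp": [0.003, -0.209, 0], "twist": 0},
    {"dp": [0, 0, 0], "twist": 0},
    {"dp": [0, 0, 0], "twist": 0}
  ]
}}

```text
time_s: 10.75
ee_pos: [0.5986, -0.1869, 0.0579]
eef_rot: [-3.141, 0.0, 2.902]
force: [-1.1, -2.4, 4.7]
grip_width: 0.0009
grip_force: 2.3
```

Emit:
{"op": "step_arm", "data": {
  "deltas": [
    {"dp": [0.014, -0.209, 0], "twist": 0},
    {"dp": [0.025, -0.208, 0], "twist": 0},
    {"dp": [0.036, -0.206, 0], "twist": 0},
    {"dp": [0.046, -0.204, 0], "twist": 0},
    {"dp": [0.057, -0.201, 0], "twist": 0},
    {"dp": [0, 0, 0], "twist": 0},
    {"dp": [0, 0, 0], "twist": 0}
  ]
}}

```text
time_s: 11.45
ee_pos: [0.5818, -0.2251, 0.0579]
eef_rot: [-3.141, -0.0, 2.902]
force: [-1.1, -3.1, 4.3]
grip_width: 0.0002
grip_force: 2.3
```

```bash
python3 chk.py; python3 -c "
from h import *
im,d=ctrl.camera('scene');cv2.imwrite('pics/end.png',cv2.resize(im[170:350,160:400,::-1],(800,600)))"
```

```text
11.45 [ 0.5818 -0.2251  0.0579] [-1.1  -3.09  4.28]
r 0.16005449142713363 ang -31.280761697646113
scene 371 -0.007017806266298665
side 152 -0.005426958410276184
```

View pics/end.png

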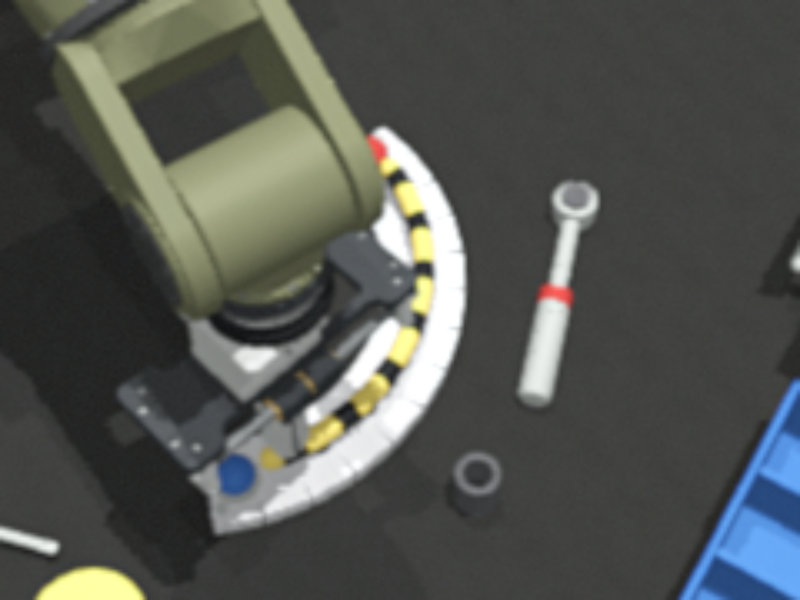

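The final crop shows the fingertips on the last band, beside the blue lamp (235,475). The bar is about 6 mm down at roughly 4.3 N, and the tools in view haven't moved. Handing in.

```bash
python3 -c "
from station import ctrl
print(ctrl.hand_in())"
```

```text
the job is handed in; nothing more can be done
None
```

I traced the bar from the red-lamp end to the blue-lamp end, keeping it about 6 mm down (stop is at 12 mm) at all seven bands. I handed in with the fingertips still holding it at the last band, no bench items touched as far as the cameras showed; no verdict came back.

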